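# Unload the dry block heater into the colour-coded trays

## Robot

A 7-joint arm with a two-finger parallel gripper is mounted at the origin on the work surface. World frame = base frame: x ahead of the robot, y to its left, z up, the work surface at z = 0. Lengths are in mm, angles in rad, forces in N, time in s.
With the tool pointing down it reaches from about 425 to 875 mm from the base axis. Payload 4.7 kg.
Tool frame: the origin (TCP) lies between the finger pads; the fingertips stand 17 mm ahead of it and the grasp point (between the pads) lies 2 mm behind it; z points along the fingers, y is the line along which they close (so a half turn about z gives the same grasp; the last joint's range is limited). The gripper opens to 85 mm and grips with 20 to 120 N. Pads are 22 mm wide; open, the fingers measure 114 mm over their backs; the gripper's body (76 mm by 85 mm) begins 54 mm behind the grasp point. The pads swing forward as they close: fully open they stand 13 mm farther back than shut.
Start: joints at [1.123, 0.321, -0.07, 1.45, 0.023, 1.371, -0.057], TCP at [289.598, -581.943, 228.349] pointing down, gripper open.
Joint ranges: [-2.86, 2.86], [-0.3, 2.09], [-1.38, 1.24], [0.06, 2.45], [-1.56, 4.7], [0.09, 2.05], [-2.69, 2.69]. Speed limits (rad/s): [2.57, 2.57, 3.14, 3.14, 3.14, 3.14, 3.14].

## Interface

Orientations are given as a 3x3 rotation matrix whose columns are the frame's x, y, z axes.
In Python, from workcell import robot gives the robot as it stands.
- The arm moves only by the tool jog_arm, never from a script. Its argument "series" is text: rows parted by semicolons, each of 6 numbers parted by spaces: the shift along the tool's x, y, z scaled (see below), then the turn, a rotation vector about the tool's x, y, z scaled (see below). A call has 1 to 5 rows; each row is the pose to reach, as a shift and turn from the pose commanded when the call began, along the tool's axes at that moment; what a row does not reach only later rows make up. The controller multiplies each number of a shift by 0.5 m and each number of a turn by 60 degrees. A row lasts 1/12 s, in which the tool goes at most 41.7 mm and 7.16 degrees, less where a joint would pass 70% of its speed; a pose out of reach is approached as far as the arm can. A call with a number of a shift or a turn outside -1 to 1 is refused whole. A call with a gripper value outside its range is refused whole. "fingers" is the opening, from 0 (shut) to 1 (fully open), set as the call begins (left out, the last holds). The fingers move at their own pace and stop on an object; "grip_force" is the grip in N (left out, the last holds). Time passes only in rows, so rows that repeat a pose let the fingers close. It gives the time, the measured TCP pose, the force, the opening and the grip force at its end, in the units of the state.
- robot.sense(): the state, without advancing time (a new reading comes with each control period).
- robot.read_camera(name): name is "scene" or "top" or "wrist"; returns a dict with "pixels" (420x560x3 uint8, red, green, blue), "fov_y" (degrees; the focal length in pixels is half the picture's height over the tangent of half this angle, whatever the lens; pixels are square), "cx", "cy" (the principal point, pixels), "rvec" (rotation vector, rad) and "tvec" (3), from world to camera coordinates, as OpenCV has them; the wrist camera has in their place "mount" (4x4, takes a point from camera to tool coordinates, whose origin is the TCP and whose axes are the flange's). Camera axes: x right, y down, z forward; pixel columns grow to the right and rows downward; lengths in mm; the calibration is good to about 2 mm. A picture is of the moment at which its call begins: read the wrist's pose just before it. There is no depth.
- robot.finish_job(): hands the job in; it is judged then, once.
The state is a dict: "clock": time; "q": joint angles; "qd": joint speeds; "effort": joint torques, N m; "position": TCP position; "eef_rot": TCP orientation; "force": force on the tool from outside, world axes, zero at the start; "moment": the same for the moment, N m; "grip_width": finger opening in mm; "finger_force": force on a finger pad.
Only numpy, scipy, OpenCV 4.12 (cv2) and the standard library are available. Lean on these libraries where they do the work, as an engineer would, in place of code of your own. Each camera call takes 0.05 s, during which the arm holds its last target. There are 200 camera calls.

## Task

The incubation is over: swing the clear hood of the dry block heater up and right back, past vertical, so that it stays open, then lift out the four vials and stand each one upright in the empty compartment of the tray that has the colour of its cap, next to the white-capped blank. The vials are glass: set them down, do not drop them or let them tip over.

Things in the scene. Friction and masses are not known exactly. Their poses are not given: they have to be found in the camera images.
- hood (a joint): hinge of the heater's clear hood, rad: 0 = shut, 1.57 = a quarter turn up and back, 1.92 = its stop (it then stands 220 mm high). About 1 N at the handle lifts it. Let go below 1.0 it falls shut, beyond 1.2 it falls on to the stop. The heater: a white unit 240 mm wide; top of its aluminium block 84 mm, of its front deck 80 mm, of the shut hood (216 mm wide, 112 mm deep) 133 mm above the bench.
- hood_handle (a point): middle of the black handle bar (10 mm thick, 90 mm long, posts 80 mm apart) in front of the clear hood; 38 mm from the bar's axis to the hood's face; 114 mm above the bench when shut. Axes turn with the hood: y along the bar, parallel to the hinge; shut, z is up and x points over the vials to the hinge, whose line lies 153 mm along +x and 28 mm along -z from here.
- vial_red: loose amber glass vial, 28 mm diameter, 61 mm tall, about 45 g, red screw cap (24 mm diameter, 45 to 61 mm above the underside). Origin: centre of its underside, z up. At the start it stands in one of the four bores (32 mm wide, 30 mm deep) of the heater's block, in a row along the handle's y, 48 mm apart, under the hood; 31 mm of it stand out.
- vial_blue: loose amber glass vial, 28 mm diameter, 61 mm tall, about 45 g, blue screw cap (24 mm diameter, 45 to 61 mm above the underside). Origin: centre of its underside, z up. At the start it stands in one of the four bores (32 mm wide, 30 mm deep) of the heater's block, in a row along the handle's y, 48 mm apart, under the hood; 31 mm of it stand out.
- vial_yellow: loose amber glass vial, 28 mm diameter, 61 mm tall, about 45 g, yellow screw cap (24 mm diameter, 45 to 61 mm above the underside). Origin: centre of its underside, z up. At the start it stands in one of the four bores (32 mm wide, 30 mm deep) of the heater's block, in a row along the handle's y, 48 mm apart, under the hood; 31 mm of it stand out.
- vial_green: loose amber glass vial, 28 mm diameter, 61 mm tall, about 45 g, green screw cap (24 mm diameter, 45 to 61 mm above the underside). Origin: centre of its underside, z up. At the start it stands in one of the four bores (32 mm wide, 30 mm deep) of the heater's block, in a row along the handle's y, 48 mm apart, under the hood; 31 mm of it stand out.
- tray_red: fixed red open tray with two compartments, each 56 x 56 mm inside, walls 4 mm thick, 22 mm high, floor 4 mm above the bench. Origin: on the bench under the centre of the EMPTY compartment; y points to the other one, 60 mm away, where a white-capped clear vial (the blank, 61 mm tall, 28 mm wide) stands; z up.
- tray_blue: fixed blue open tray with two compartments, each 56 x 56 mm inside, walls 4 mm thick, 22 mm high, floor 4 mm above the bench. Origin: on the bench under the centre of the EMPTY compartment; y points to the other one, 60 mm away, where a white-capped clear vial (the blank, 61 mm tall, 28 mm wide) stands; z up.
- tray_yellow: fixed yellow open tray with two compartments, each 56 x 56 mm inside, walls 4 mm thick, 22 mm high, floor 4 mm above the bench. Origin: on the bench under the centre of the EMPTY compartment; y points to the other one, 60 mm away, where a white-capped clear vial (the blank, 61 mm tall, 28 mm wide) stands; z up.
- tray_green: fixed green open tray with two compartments, each 56 x 56 mm inside, walls 4 mm thick, 22 mm high, floor 4 mm above the bench. Origin: on the bench under the centre of the EMPTY compartment; y points to the other one, 60 mm away, where a white-capped clear vial (the blank, 61 mm tall, 28 mm wide) stands; z up.
Mind the look-alikes: they are no part of the job. Several things look just like the tray_blue: the one meant starts farthest to the robot's right.

How it is judged:
By the outcome, as a careful person would: the job done as asked, in the order asked, and still so for the second after the job is handed in, with the robot touching nothing.
It also fails if it takes over 115 s, if anything falls off the work surface, if the arm or the gripper's body presses on something with over 40 N, if the wrist force passes 120 N, or if a joint passes its speed limit or range.

## Working session

There is one attempt and no reset: what is moved stays moved. The work goes in short steps, Python scripts to look and compute and a tool call to move; the robot and the scene stay as the last step left them, time stands still between calls to the robot, and variables do not carry over. Pictures are saved under pics/ and viewed, at most 14 in all, crops included, and the job is handed in when it is done.

Besides the shell and the picture viewer there is one more tool, called as name(argument=value, ...), one argument or row to a line, values as JSON. jog_arm: Moves the arm, as the interface text tells. Shifts and turns lie within -1 to 1; 1 stands for 0.5 m of shift or 60 degrees of turn. Its arguments: {"type":"object","properties":{"series":{"type":"string"},"fingers":{"type":"number"},"grip_force":{"type":"number"}},"required":["series"]}

```bash
mkdir -p pics; ls
python3 - <<'E'
from workcell import robot
import cv2
s=robot.sense(); print(s)
for n in("scene","top"):
    d=robot.read_camera(n); cv2.imwrite(f"pics/{n}0.png",d["pixels"][:,:,::-1]); print(n,{k:v for k,v in d.items() if k!="pixels"})
d=robot.read_camera("wrist");print({k:v for k,v in d.items() if k!="pixels"})
E
```

```text
pics
{'clock': 0.0, 'q': array([ 1.12311156,  0.32181904, -0.07010122,  1.45171323,  0.02261894,
        1.37074978, -0.05689035]), 'qd': array([ 0.00139679,  0.00023269, -0.00022952, -0.00010921,  0.00161884,
       -0.00080362,  0.00020999]), 'effort': array([ 3.81489008e-04, -4.93573487e+01, -3.82147562e-01, -3.14334047e+01,
        1.29926178e-02,  1.14736755e-02, -1.03461346e-05]), 'position': array([ 289.32201593, -581.45117866,  227.20699472]), 'eef_rot': array([[ 8.95231719e-01,  4.45599906e-01, -9.45604549e-04],
       [ 4.45600895e-01, -8.95230204e-01,  1.65028069e-03],
       [-1.11168833e-04, -1.89874585e-03, -9.99998191e-01]]), 'force': array([-0.2806354 ,  0.08146286,  0.01617816]), 'moment': array([ 0.01195188, -0.00520337,  0.01309477]), 'finger_force': 0.0, 'grip_width': 85.37652074760473}
scene {'fov_y': 49.963325856957724, 'cx': 283.3050751003656, 'cy': 203.52523961605783, 'rvec': array([ 0.78656205,  2.70447276, -0.91940323]), 'tvec': array([ 376.7669266 , -266.94980755, 1659.10448173])}
top {'fov_y': 46.01769727772833, 'cx': 283.70291769592245, 'cy': 207.11782215553532, 'rvec': array([ 2.18392492, -2.13354758,  0.11890026]), 'tvec': array([ 139.08672695,  544.35884608, 1645.01138676])}
{'fov_y': 58.873644241329764, 'cx': 276.7434820045443, 'cy': 204.22569584017086, 'mount': array([[ 9.42588117e-04, -9.57108417e-01, -2.89728476e-01,
         7.48599790e+01],
       [ 9.99999551e-01,  9.29495163e-04,  1.82792009e-04,
         1.14663983e-01],
       [ 9.43494462e-05, -2.89728518e-01,  9.57108864e-01,
        -1.45476496e+02],
       [ 0.00000000e+00,  0.00000000e+00,  0.00000000e+00,
         1.00000000e+00]])}
```

View pics/scene0.png

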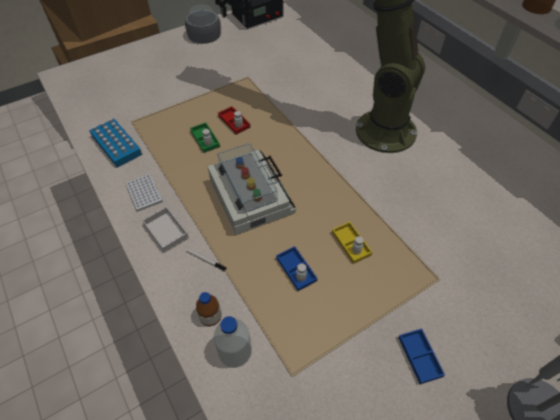

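View pics/top0.png

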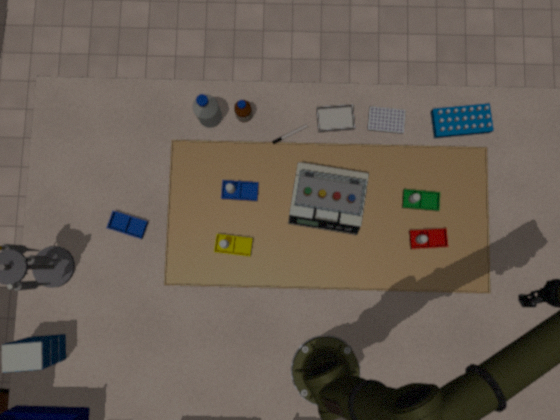

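```bash
cat > h.py <<'E'
import numpy as np, cv2
from workcell import robot
def cam(n):
    s=robot.sense(); d=robot.read_camera(n); im=d["pixels"]; f=im.shape[0]/2/np.tan(np.radians(d["fov_y"]/2))
    if n=="wrist":
        T=np.eye(4);T[:3,:3]=s["eef_rot"];T[:3,3]=s["position"];M=T@d["mount"];R=M[:3,:3];C=M[:3,3]
    else:
        R=cv2.Rodrigues(d["rvec"])[0].T;C=-R@d["tvec"]
    return dict(im=im,f=f,cx=d["cx"],cy=d["cy"],R=R,C=C)
def ray(c,p):
    return c["R"]@np.array([(p[0]-c["cx"])/c["f"],(p[1]-c["cy"])/c["f"],1])
def plane(c,p,z):
    r=ray(c,p); return c["C"]+r*(z-c["C"][2])/r[2]
def proj(c,X):
    v=c["R"].T@(np.array(X)-c["C"]); return c["f"]*v[0]/v[2]+c["cx"],c["f"]*v[1]/v[2]+c["cy"]
H={"red":[(0,6),(174,180)],"yellow":[(22,32)],"green":[(45,80)],"blue":[(105,125)]}
def blobs(c,col,smin=110,vmin=50,amin=8):
    hsv=cv2.cvtColor(c["im"],cv2.COLOR_RGB2HSV); m=0
    for a,b in H[col]: m=m|cv2.inRange(hsv,(a,smin,vmin),(b,255,255))
    cs,_=cv2.findContours(m,cv2.RETR_EXTERNAL,cv2.CHAIN_APPROX_NONE)
    return sorted([k for k in cs if cv2.contourArea(k)>=amin],key=cv2.contourArea,reverse=True)
E
python3 - <<'E'
from h import *
for n in("top","scene"):
    c=cam(n)
    for col in H:
        for k in blobs(c,col):
            (u,v),wh,a=cv2.minAreaRect(k); 
            print(n,col,round(u),round(v),np.round(wh),round(a),cv2.contourArea(k),plane(c,(u,v),22).round(),plane(c,(u,v),115).round())
c=cam("top"); cv2.imwrite("pics/t1.png",cv2.resize(c["im"][145:260,205:455,::-1],None,fx=3.2,fy=3.2,interpolation=cv2.INTER_CUBIC))
E
```

```text
top red 428 238 [19. 37.] 87 623.5 [ 448. -340.   22.] [ 443. -313.  115.]
top red 336 195 [6. 6.] 90 28.0 [588. -26.  22.] [575. -17. 115.]
top yellow 233 245 [39. 21.] 7 724.5 [411. 321.  22.] [407. 310. 115.]
top yellow 322 192 [5. 6.] 90 25.0 [595.  22.  22.] [582.  29. 115.]
top yellow 420 411 [4. 6.] 63 8.0 [-114. -306.   22.] [ -88. -281.  115.]
top green 421 199 [37. 19.] 5 627.5 [ 579. -316.   22.] [ 567. -291.  115.]
top green 308 190 [4. 5.] 90 14.5 [603.  72.  22.] [589.  76. 115.]
top blue 127 224 [36. 18.] 18 597.5 [472. 683.  22.] [465. 653. 115.]
top blue 240 190 [18. 35.] 90 574.0 [598. 305.  22.] [584. 295. 115.]
top blue 45 416 [55.  5.] 2 120.0 [-161.  915.   22.] [-133.  872.  115.]
top blue 202 100 [10. 11.] 90 87.0 [913. 449.  22.] [882. 431. 115.]
top blue 242 104 [7. 7.] 90 39.5 [904. 308.  22.] [873. 299. 115.]
top blue 352 197 [5. 5.] 45 20.0 [582. -79.  22.] [569. -67. 115.]
scene red 234 119 [31. 17.] 47 303.5 [ 451. -334.   22.] [ 494. -238.  115.]
scene red 244 170 [7. 6.] 90 30.5 [544. -92.  22.] [579. -17. 115.]
scene yellow 352 241 [43. 23.] 56 682.5 [412. 325.  22.] [458. 367. 115.]
scene yellow 250 182 [7. 6.] 90 33.0 [551. -40.  22.] [585.  32. 115.]
scene green 205 137 [29. 17.] 59 236.0 [ 584. -308.   22.] [ 616. -214.  115.]
scene green 256 192 [4. 4.] 90 12.0 [557.   9.  22.] [591.  77. 115.]
scene blue 420 356 [55. 25.] 63 1226.0 [475. 688.  22.] [516. 700. 115.]
scene blue 296 268 [42. 22.] 56 825.5 [600. 311.  22.] [631. 353. 115.]
scene blue 228 324 [15. 15.] 90 185.5 [843. 357.  22.] [854. 396. 115.]
scene blue 204 298 [10.  9.] 90 75.0 [863. 255.  22.] [872. 303. 115.]
scene blue 239 160 [5. 4.] 90 19.0 [ 536. -141.   22.] [572. -62. 115.]
```

View pics/t1.png

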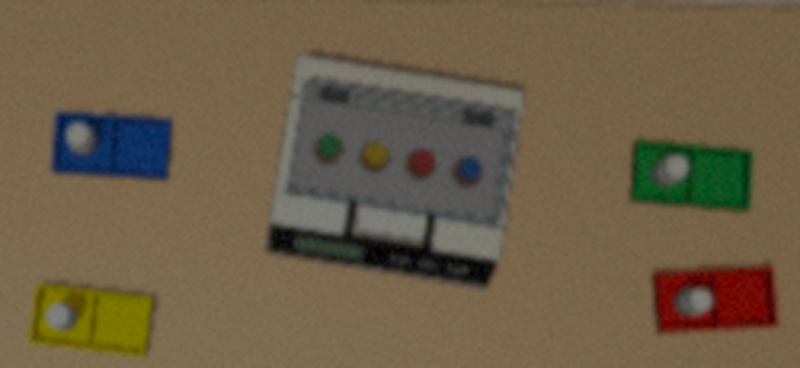

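```bash
cat >> h.py <<'E'
from scipy.spatial.transform import Rotation as Ro
def toolR(yaw):  # tool down, tool y at world angle yaw (deg)
    y=np.array([np.cos(np.radians(yaw)),np.sin(np.radians(yaw)),0]);z=np.array([0,0,-1.]);return np.array([np.cross(y,z),y,z]).T
def plan(wps,step=36,p0=None,R0=None):
    """wps: (x,y,z,yaw) list; prints jog series calls, each up to 5 rows"""
    s=robot.sense();p=s["position"] if p0 is None else np.array(p0);R=s["eef_rot"] if R0 is None else R0
    for x,y,z,yaw in wps:
        t=np.array([x,y,z]);T=toolR(yaw);w=Ro.from_matrix(R.T@T).as_rotvec();d=t-p
        n=max(1,int(np.ceil(max(np.linalg.norm(d)/step,np.degrees(np.linalg.norm(w))/6.5))))
        pts=[(p+d*k/n,R@Ro.from_rotvec(w*k/n).as_matrix()) for k in range(1,n+1)]
        print("->",x,y,z,yaw,"rows",n)
        for i in range(0,n,5):
            rows=[]
            for q,Q in pts[i:i+5]:
                rows.append(" ".join(f"{v:.3f}" for v in np.r_[R.T@(q-p)/500,np.degrees(Ro.from_matrix(R.T@Q).as_rotvec())/60]))
            print("  ","; ".join(rows)); p,R=pts[min(i+4,n-1)]
E
python3 -c "
from h import *
plan([(510,-20,330,-7.3)])"
```

```text
-> 510 -20 330 -7.3 rows 18
   0.050 -0.045 -0.011 -0.000 -0.000 -0.052; 0.099 -0.090 -0.023 -0.000 -0.000 -0.104; 0.149 -0.135 -0.034 -0.000 -0.000 -0.156; 0.199 -0.180 -0.045 -0.000 -0.000 -0.208; 0.249 -0.225 -0.057 -0.000 -0.000 -0.260
   0.060 -0.030 -0.011 -0.000 -0.000 -0.052; 0.120 -0.060 -0.023 -0.000 -0.000 -0.104; 0.180 -0.090 -0.034 -0.000 -0.000 -0.156; 0.240 -0.120 -0.045 -0.000 -0.000 -0.208; 0.300 -0.150 -0.057 -0.000 -0.000 -0.260
   0.066 -0.013 -0.011 -0.000 -0.000 -0.052; 0.132 -0.025 -0.023 -0.000 -0.000 -0.104; 0.198 -0.038 -0.034 -0.000 -0.000 -0.156; 0.263 -0.051 -0.045 -0.000 -0.000 -0.208; 0.329 -0.063 -0.057 -0.000 -0.000 -0.260
   0.067 0.006 -0.011 -0.000 -0.000 -0.052; 0.134 0.011 -0.023 -0.000 -0.000 -0.104; 0.200 0.017 -0.034 -0.000 -0.000 -0.156
```

jog_arm(
  series="0.05 -0.045 -0.011 0 0 -0.052; 0.1 -0.09 -0.023 0 0 -0.104; 0.15 -0.135 -0.034 0 0 -0.156; 0.2 -0.18 -0.045 0 0 -0.208; 0.25 -0.225 -0.057 0 0 -0.26",
)

```text
clock: 0.72
position: [351.7, -423.9, 257.0]
eef_rot: [[0.741, 0.672, -0.0], [0.672, -0.741, -0.0], [-0.0, 0.0, -1.0]]
force: [0.7, -0.7, 0.7]
grip_width: 84.8
finger_force: 0.0
```

jog_arm(
  series="0.06 -0.03 -0.011 0 0 -0.052; 0.12 -0.06 -0.023 0 0 -0.104; 0.18 -0.09 -0.034 0 0 -0.156; 0.24 -0.12 -0.045 0 0 -0.208; 0.3 -0.15 -0.057 0 0 -0.26",
)

```text
clock: 1.13
position: [412.8, -267.7, 285.7]
eef_rot: [[0.533, 0.846, 0.0], [0.846, -0.533, -0.001], [-0.0, 0.0, -1.0]]
force: [0.4, -0.1, -0.5]
grip_width: 85.4
finger_force: 0.0
```

jog_arm(
  series="0.066 -0.013 -0.011 0 0 -0.052; 0.132 -0.025 -0.023 0 0 -0.104; 0.198 -0.038 -0.034 0 0 -0.156; 0.263 -0.051 -0.045 0 0 -0.208; 0.329 -0.063 -0.057 0 0 -0.26",
)

```text
clock: 1.55
position: [474.0, -111.9, 314.3]
eef_rot: [[0.286, 0.958, 0.0], [0.958, -0.286, -0.001], [-0.001, 0.001, -1.0]]
force: [0.8, -1.2, 0.2]
grip_width: 85.7
finger_force: 0.0
```

jog_arm(
  series="0.067 0.006 -0.011 0 0 -0.052; 0.134 0.011 -0.023 0 0 -0.104; 0.2 0.017 -0.034 0 0 -0.156; 0.2 0.017 -0.034 0 0 -0.156; 0.2 0.017 -0.034 0 0 -0.156",
  fingers=0.3,
)

```text
clock: 1.97
position: [511.2, -17.8, 331.2]
eef_rot: [[0.124, 0.992, 0.001], [0.992, -0.124, 0.0], [0.0, 0.001, -1.0]]
force: [-0.3, -1.0, 0.2]
grip_width: 26.2
finger_force: 0.0
```

Run:
```python
from h import *
s=robot.sense();print(s["clock"],s["position"],s["eef_rot"].round(3),s["grip_width"],s["q"])
c=cam("wrist");cv2.imwrite("pics/w1.png",c["im"][:,:,::-1])
for col in H:
    for k in blobs(c,col,amin=40)[:4]:
        (u,v),wh,a=cv2.minAreaRect(k);print(col,round(u),round(v),np.round(wh),plane(c,(u,v),115).round(1))
```

```text
1.9667 [511.23024148 -17.76693613 331.1910841 ] [[ 0.124  0.992  0.001]
 [ 0.992 -0.124  0.   ]
 [ 0.     0.001 -1.   ]] 26.222702452283915 [ 0.59564946  0.0180817  -0.6163137   1.60087116  0.01035008  1.5251716
 -0.1450909 ]
red 258 363 [62. 45.] [ 462.3 -241.9  115. ]
red 339 163 [23. 23.] [573.7 -17.9 115. ]
yellow 342 114 [23. 24.] [580.2  28.7 115. ]
blue 337 209 [20. 19.] [568.  -65.5 115. ]
```

View pics/w1.png

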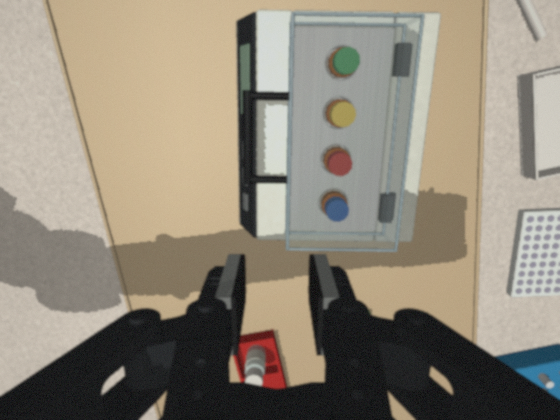

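Run:
```python
from h import *
c=cam("wrist")
for p in [(270,96),(270,180),(249,96),(249,180)]: print(p,plane(c,p,114).round(1))
cv2.imwrite("pics/w2.png",cv2.resize(c["im"][70:210,220:380,::-1],None,fx=4.2,fy=4.2,interpolation=cv2.INTER_CUBIC))
```

```text
(270, 96) [514.3  50.4 114. ]
(270, 180) [503.7 -29.4 114. ]
(249, 96) [494.8  52.9 114. ]
(249, 180) [482.9 -26.7 114. ]
```

View pics/w2.png

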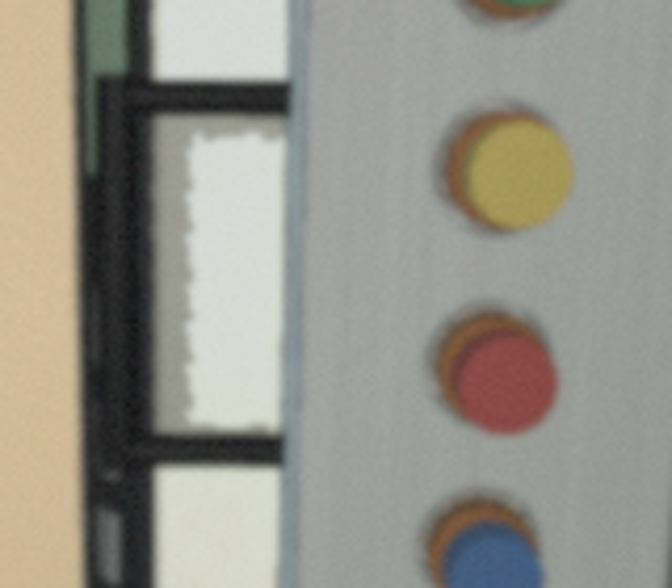

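```bash
python3 -c "
from h import *
plan([(489.5,16.2,190,-7.4),(489.5,16.2,116,-7.4)])"
```

```text
-> 489.5 16.2 190 -7.4 rows 5
   0.014 -0.010 0.056 -0.000 0.000 -0.000; 0.028 -0.021 0.112 -0.000 0.000 -0.000; 0.041 -0.031 0.169 -0.000 0.001 -0.001; 0.055 -0.041 0.225 -0.000 0.001 -0.001; 0.069 -0.051 0.281 -0.000 0.001 -0.001
-> 489.5 16.2 116 -7.4 rows 3
   -0.000 -0.000 0.049 0.000 -0.000 0.000; -0.000 -0.000 0.099 0.000 -0.000 0.000; -0.000 -0.000 0.148 0.000 -0.000 0.000
```

jog_arm(
  series="0.014 -0.01 0.056 0 0 0; 0.028 -0.021 0.112 0 0 0; 0.041 -0.031 0.169 0 0 0; 0.055 -0.041 0.225 0 0 0; 0.069 -0.051 0.281 0 0 0",
)

```text
clock: 2.48
position: [489.2, 15.3, 188.8]
eef_rot: [[0.132, 0.991, -0.0], [0.991, -0.132, -0.001], [-0.001, -0.0, -1.0]]
force: [1.2, -0.3, -0.1]
grip_width: 25.5
finger_force: 0.0
```

jog_arm(
  series="0 0 0 0 0 0; 0 0 0.05 0 0 0; 0 0 0.05 0 0 0; 0 0 0.05 0 0 0",
)

```text
clock: 2.82
position: [489.8, 15.8, 165.7]
eef_rot: [[0.131, 0.991, -0.001], [0.991, -0.131, -0.0], [-0.0, -0.001, -1.0]]
force: [-0.5, 0.6, 0.8]
grip_width: 25.4
finger_force: 0.0
```

Run:
```python
from h import *
s=robot.sense();print(s["position"],s["force"],s["grip_width"])
c=cam("wrist");cv2.imwrite("pics/w3.png",c["im"][:,:,::-1])
```

```text
[489.78142955  15.76178669 165.7497453 ] [-0.4632198   0.55222983  0.77771836] 25.432581096793843
```

View pics/w3.png

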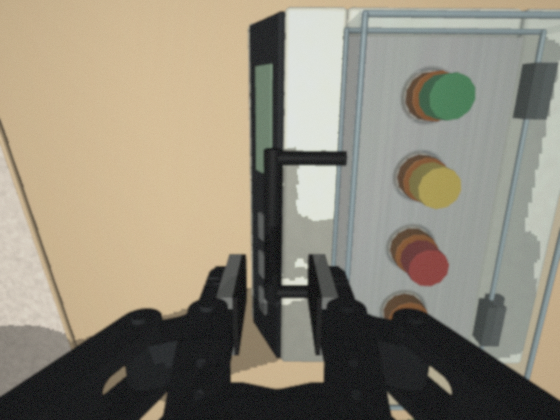

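Run:
```python
from h import *
c=cam("wrist")
for p in [(273,157),(274,292),(273.5,222)]: print(p,plane(c,p,114).round(1))
for col in H:
    for k in blobs(c,col,amin=200)[:3]:
        (u,v),wh,a=cv2.minAreaRect(k);print(col,round(u),round(v),np.round(wh),plane(c,(u,v),115).round(1))
```

```text
(273, 157) [495.   56.6 114. ]
(274, 292) [484.8 -24.1 114. ]
(273.5, 222) [490.4  20.  114. ]
red 424 263 [41. 43.] [574. -16. 115.]
yellow 436 187 [39. 41.] [581.   28.7 115. ]
```

jog_arm(
  series="0 0 0.04 0 0 0; 0 0 0.08 0 0 0; 0 0 0.1 0 0 0; 0 0 0.1 0 0 0",
)

```text
clock: 3.25
position: [489.1, 16.8, 114.4]
eef_rot: [[0.129, 0.992, -0.003], [0.992, -0.129, 0.0], [-0.0, -0.003, -1.0]]
force: [-0.6, -0.6, -0.2]
grip_width: 25.4
finger_force: 0.0
```

jog_arm(
  series="0 0 0 0 0 0; 0 0 0 0 0 0; 0 0 0 0 0 0; 0 0 0 0 0 0",
  fingers=0,
  grip_force=22,
)

```text
clock: 3.58
position: [490.8, 17.2, 116.4]
eef_rot: [[0.129, 0.992, 0.002], [0.992, -0.129, -0.0], [-0.0, 0.002, -1.0]]
force: [1.1, -0.4, 0.3]
grip_width: 0.0
finger_force: 0.0
```

Run:
```python
from h import *
s=robot.sense();print(s["position"],s["force"],s["grip_width"],s["finger_force"])
R=s["eef_rot"];r=np.hypot(153,28);f0=np.arctan2(28,153)
ax=np.array([.9915,-.13,0])
prev=np.zeros(3)
g=lambda t:ax*(r*np.cos(f0)-r*np.cos(f0+t))+np.array([0,0,r*np.sin(f0+t)-28])
for i in range(4):
    o=[]
    for k in range(1,6):
        t=1.86*(i*5+k)/20; o.append(" ".join(f"{v:.3f}" for v in R.T@(g(t)-prev)/500)+" 0 0 0")
    prev=g(1.86*(i*5+5)/20); print("; ".join(o),prev)
```

```text
[490.7679829   17.24876074 116.38311191] [ 1.08419851 -0.41274477  0.30040961] 0.01084397011360291 0.0
-0.000 0.007 -0.028 0 0 0; -0.000 0.016 -0.056 0 0 0; -0.000 0.027 -0.082 0 0 0; -0.000 0.041 -0.107 0 0 0; -0.000 0.058 -0.131 0 0 0 [28.55632922 -3.74414806 65.63569246]
-0.000 0.019 -0.022 0 0 0; -0.000 0.039 -0.043 0 0 0; -0.000 0.061 -0.061 0 0 0; -0.000 0.085 -0.077 0 0 0; -0.000 0.111 -0.091 0 0 0 [ 83.2629566  -10.91697868 111.38720246]
-0.000 0.027 -0.012 0 0 0; -0.000 0.054 -0.021 0 0 0; -0.000 0.082 -0.027 0 0 0; -0.000 0.111 -0.031 0 0 0; -0.000 0.140 -0.032 0 0 0 [152.50255405 -19.99529201 127.5388826 ]
-0.000 0.029 0.002 0 0 0; -0.000 0.057 0.006 0 0 0; -0.000 0.086 0.013 0 0 0; -0.000 0.113 0.022 0 0 0; -0.000 0.139 0.034 0 0 0 [221.57161745 -29.05124586 110.66081265]
```

Run:
```python
from h import *
c=cam("wrist");a=c["im"][100:,100:460,::-1];d=cam("scene");b=cv2.resize(d["im"][120:240,190:310,::-1],(320,320),interpolation=cv2.INTER_CUBIC)
cv2.imwrite("pics/w4.png",np.hstack([a,b]))
```

```text
(no output)
```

View pics/w4.png

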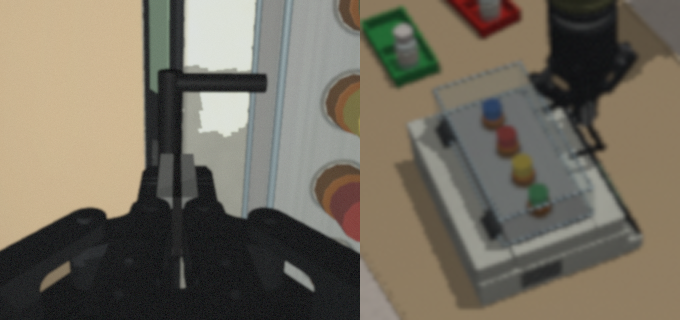

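Run:
```python
from h import *
c=cam("wrist");s=robot.sense();print(s["position"],s["force"],s["effort"].round(1))
for z in(95,105,114,125): print(z,proj(c,(494.9,56.4,z)),proj(c,(494.9+33*.9915,56.4-33*.13,z)))
for z in (90,99,116): print("tip",z,proj(c,np.r_[s["position"][:2],z]))
cv2.imwrite("pics/w5.png",cv2.resize(c["im"][160:400,200:360,::-1],None,fx=2.5,fy=2.5,interpolation=cv2.INTER_CUBIC)*1.0)
d=c["im"][160:400,200:360,::-1].astype(float)*2.5
cv2.imwrite("pics/w5.png",cv2.resize(np.clip(d,0,255).astype(np.uint8),None,fx=2.5,fy=2.5,interpolation=cv2.INTER_CUBIC))
```

```text
[490.55122808  17.26087005 116.02824489] [ 0.23804881 -0.29823064  1.71172249] [ -0.  -28.1  -1.9 -27.4  -0.   -0.    0. ]
95 (np.float64(272.90643262709125), np.float64(171.67797576022863)) (np.float64(345.3534578747116), np.float64(171.84565421749267))
105 (np.float64(272.6926238582736), np.float64(176.4661393081564)) (np.float64(349.4755867844605), np.float64(176.6424925735989))
114 (np.float64(272.4770617436388), np.float64(181.29356834820848)) (np.float64(353.63138539560543), np.float64(181.4785116828138))
125 (np.float64(272.17776110867845), np.float64(187.99628871890766)) (np.float64(359.4013468439349), np.float64(188.1928995621309))
tip 90 (np.float64(274.5929547917822), np.float64(247.1621475690695))
tip 99 (np.float64(274.50122875426723), np.float64(254.72751599703543))
tip 116 (np.float64(274.30114586877045), np.float64(271.22992671839313))[ WARN:0@0.541] global loadsave.cpp:1063 imwrite_ Unsupported depth image for selected encoder is fallbacked to CV_8U.
```

View pics/w5.png

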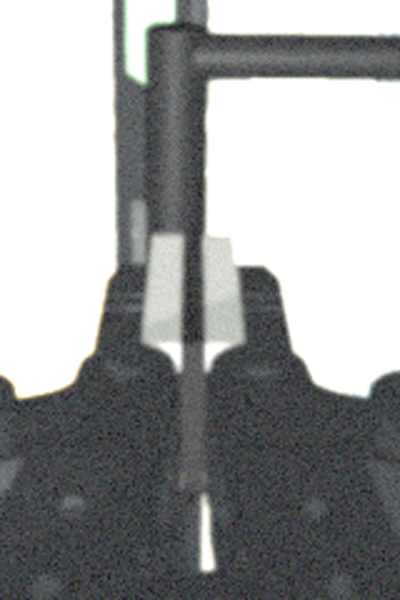

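jog_arm(
  series="0 0 -0.02 0 0 0; 0 0 -0.05 0 0 0; 0 0 -0.05 0 0 0",
)

```text
clock: 3.98
position: [491.8, 17.5, 143.2]
eef_rot: [[0.128, 0.992, 0.004], [0.992, -0.128, -0.001], [0.0, 0.004, -1.0]]
force: [1.3, -0.3, 0.3]
grip_width: 0.2
finger_force: 0.0
```

Run:
```python
from h import *
s=robot.sense();print(s["position"],s["force"],s["grip_width"],s["finger_force"])
c=cam("wrist");a=c["im"][100:,140:440,::-1];d=cam("scene");b=cv2.resize(d["im"][120:240,190:310,::-1],(320,320),interpolation=cv2.INTER_CUBIC)
cv2.imwrite("pics/w6.png",np.clip(np.hstack([a,b])*1.6,0,255).astype(np.uint8))
```

```text
[491.77722782  17.48511326 143.22797071] [ 1.26400882 -0.2849767   0.32393425] 0.18611754640020378 0.0
```

View pics/w6.png

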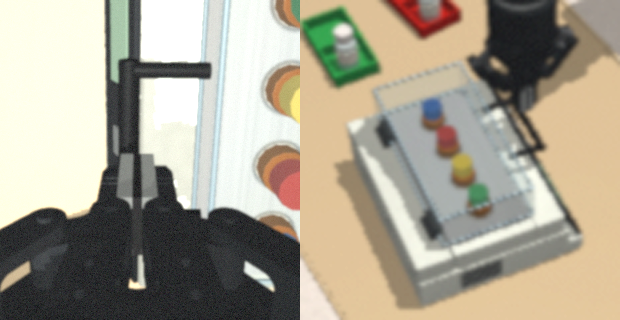

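Run:
```python
from h import *
c=cam("scene");w=cam("wrist");s=robot.sense()
P=s["position"];print("wrist yaw",s["eef_rot"][:,1])
for n,X in dict(tip=P-[0,0,17],bar1=(495,56,114),bar2=(484.6,-24,114),mid=(490,16,114),tip40=P+[0,0,23]).items(): print(n,np.round(proj(c,X),1),np.round(proj(w,X),1))
t=cam("top")
for n,X in dict(tip=P-[0,0,17],mid=(490,16,114)).items(): print(n,np.round(proj(t,X),1))
# mark
im=c["im"][:,:,::-1].copy()
big=cv2.resize(im[130:200,235:315],None,fx=7,fy=7,interpolation=cv2.INTER_CUBIC)
big=np.clip(big*1.6,0,255).astype(np.uint8)
for X,col in ((P-[0,0,17],(0,0,255)),((495,56,114),(0,255,0)),((484.6,-24,114),(0,255,0))):
    u,v=proj(c,X);cv2.circle(big,(int((u-235)*7),int((v-130)*7)),3,col,-1)
cv2.imwrite("pics/w7.png",big)
```

```text
wrist yaw [ 9.91715177e-01 -1.28455022e-01 -5.61517270e-04]
tip [274.4 164.1] [273.8 254.4]
bar1 [279.6 174.7] [274.6 169.8]
bar2 [268.9 157.2] [274.7 319. ]
mid [274.2 165.8] [275.1 249.1]
tip40 [274.2 155.1] [273.  299.2]
tip [325.3 220.7]
mid [325.5 220.9]
```

View pics/w7.png

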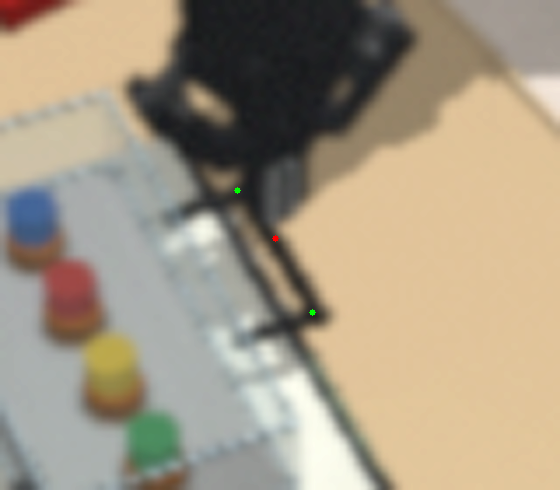

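jog_arm(
  series="0 0 0 0 0 0; 0 0 0 0 0 0; 0 0 0 0 0 0; 0 0 0 0 0 0",
  fingers=0.3,
)

```text
clock: 4.57
position: [489.8, 17.3, 140.1]
eef_rot: [[0.128, 0.992, -0.0], [0.992, -0.128, 0.0], [-0.0, -0.0, -1.0]]
force: [0.1, -0.3, -0.8]
grip_width: 25.8
finger_force: 0.0
```

jog_arm(
  series="0 0.001 0.03 0 0 0; 0 0.001 0.06 0 0 0; 0 0 0.088 0 0 0; 0 0 0.088 0 0 0; 0 0 0.088 0 0 0",
)

```text
clock: 4.98
position: [489.4, 17.4, 95.9]
eef_rot: [[0.128, 0.992, -0.002], [0.992, -0.128, 0.0], [0.0, -0.002, -1.0]]
force: [-0.0, 0.2, 0.5]
grip_width: 25.7
finger_force: 0.0
```

jog_arm(
  series="0 0 0 0 0 0; 0 0 0 0 0 0; 0 0 0 0 0 0; 0 0 0 0 0 0; 0 0 0 0 0 0",
  fingers=0,
  grip_force=22,
)

```text
clock: 5.4
position: [487.5, 17.7, 96.7]
eef_rot: [[0.128, 0.992, -0.005], [0.992, -0.128, -0.0], [-0.001, -0.005, -1.0]]
force: [-8.3, 1.3, 4.9]
grip_width: 9.0
finger_force: 22.1
```

jog_arm(
  series="0 0.002 -0.028 0 0 0; 0 0.011 -0.056 0 0 0; 0 0.022 -0.082 0 0 0; 0 0.036 -0.107 0 0 0; 0 0.053 -0.131 0 0 0",
)

```text
clock: 5.82
position: [515.1, 13.9, 163.0]
eef_rot: [[0.129, 0.992, -0.003], [0.992, -0.129, -0.001], [-0.001, -0.003, -1.0]]
force: [-4.4, -0.5, 0.9]
grip_width: 8.8
finger_force: 21.6
```

Run:
```python
from h import *
s=robot.sense();print(s["position"],s["force"],s["moment"],s["grip_width"],s["finger_force"])
c=cam("wrist");d=cam("scene");b=cv2.resize(d["im"][120:240,190:310],(420,420),interpolation=cv2.INTER_CUBIC)
cv2.imwrite("pics/w8.png",np.clip(np.hstack([c["im"][:,100:460],b])[:,:,::-1]*1.4,0,255).astype(np.uint8))
```

```text
[515.07329183  13.87117896 163.04117426] [-4.44387383 -0.52226096  0.91436115] [ 0.10649161  0.94437353 -0.02764941] 8.846271000055712 21.57913237810135
```

View pics/w8.png

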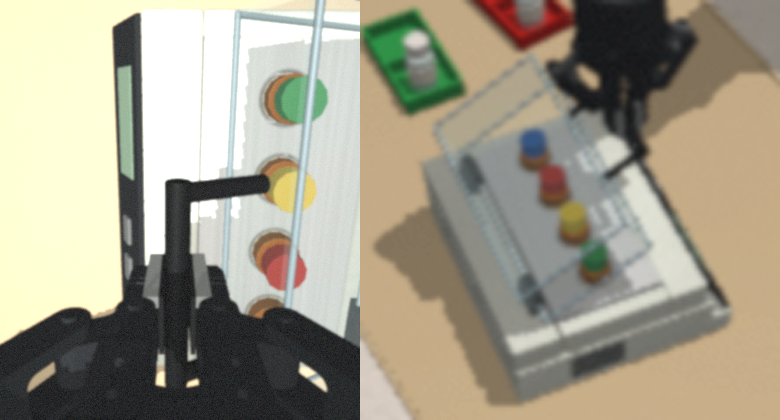

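The hood is rising with the bar held in the fingers (bar at about (178,250) in the left half, hood tilted in the right half). I'll carry on along the arc.

jog_arm(
  series="0 0.019 -0.022 0 0 0; 0 0.039 -0.043 0 0 0; 0 0.061 -0.061 0 0 0; 0 0.085 -0.077 0 0 0; 0 0.111 -0.091 0 0 0",
)

```text
clock: 6.33
position: [570.9, 6.2, 209.7]
eef_rot: [[0.129, 0.992, -0.001], [0.992, -0.129, -0.002], [-0.002, -0.001, -1.0]]
force: [-4.0, -1.1, 4.2]
grip_width: 8.7
finger_force: 22.8
```

jog_arm(
  series="0 0.027 -0.012 0 0 0; 0 0.054 -0.021 0 0 0; 0 0.082 -0.027 0 0 0; 0 0.111 -0.031 0 0 0; 0 0.14 -0.032 0 0 0",
)

```text
clock: 6.75
position: [641.6, -3.6, 224.9]
eef_rot: [[0.13, 0.992, 0.001], [0.992, -0.13, -0.002], [-0.002, 0.001, -1.0]]
force: [-0.6, -1.2, -1.8]
grip_width: 9.3
finger_force: 22.7
```

jog_arm(
  series="0 0.029 0.002 0 0 0; 0 0.057 0.006 0 0 0; 0 0.086 0.013 0 0 0; 0 0.113 0.022 0 0 0",
)

```text
clock: 7.08
position: [697.8, -11.3, 213.4]
eef_rot: [[0.13, 0.991, 0.001], [0.991, -0.13, -0.002], [-0.002, 0.001, -1.0]]
force: [-0.5, -2.3, -0.9]
grip_width: 8.9
finger_force: 22.6
```

jog_arm(
  series="0 0.015 0.006 0 0 0; 0 0.026 0.012 0 0 0; 0 0.026 0.012 0 0 0",
)

```text
clock: 7.33
position: [711.1, -13.0, 206.6]
eef_rot: [[0.13, 0.991, 0.002], [0.991, -0.13, -0.002], [-0.001, 0.002, -1.0]]
force: [1.9, -4.0, 2.0]
grip_width: 9.0
finger_force: 23.2
```

jog_arm(
  series="0 0 0 0 0 0; 0 0 0 0 0 0; 0 0 0 0 0 0; 0 0 -0.02 0 0 0; 0 0 -0.06 0 0 0",
  fingers=0.3,
)

```text
clock: 7.75
position: [707.7, -10.5, 234.3]
eef_rot: [[0.127, 0.992, -0.005], [0.992, -0.127, 0.0], [-0.0, -0.005, -1.0]]
force: [-0.2, -0.3, -0.3]
grip_width: 25.5
finger_force: 0.0
```

jog_arm(
  series="0 0 -0.06 0 0 0; 0 0 -0.12 0 0 0; 0 -0.06 -0.18 0 0 0; 0 -0.13 -0.18 0 0 0; 0 -0.2 -0.18 0 0 0",
)

```text
clock: 8.17
position: [610.1, 3.6, 329.0]
eef_rot: [[0.127, 0.992, 0.004], [0.992, -0.127, 0.002], [0.002, 0.004, -1.0]]
force: [0.2, -0.1, -0.1]
grip_width: 25.7
finger_force: 0.0
```

jog_arm(
  series="0 -0.07 0 0 0 0; 0 -0.14 0 0 0 0; 0 -0.17 0 0 0 0; 0 -0.17 0 0 0 0; 0 -0.17 0 0 0 0",
  fingers=0.6,
)

```text
clock: 8.58
position: [525.9, 13.1, 327.7]
eef_rot: [[0.128, 0.992, 0.002], [0.992, -0.128, -0.002], [-0.001, 0.003, -1.0]]
force: [0.8, 0.1, -0.8]
grip_width: 51.2
finger_force: 0.0
```

Run:
```python
from h import *
s=robot.sense();print(s["position"],s["force"],s["grip_width"])
c=cam("wrist");cv2.imwrite("pics/w9.png",c["im"][:,:,::-1])
for col in H:
    for k in blobs(c,col,amin=100)[:4]:
        (u,v),wh,a=cv2.minAreaRect(k);print(col,round(u),round(v),np.round(wh),plane(c,(u,v),115).round(1))
t=cam("top")
for col in H:
    for k in blobs(t,col,amin=10)[:3]:
        (u,v),wh,a=cv2.minAreaRect(k);print(col,round(u),round(v),plane(t,(u,v),22).round(1),np.round(wh),a)
```

```text
[525.87903531  13.12360401 327.66828168] [ 0.80330362  0.11747735 -0.78935308] 51.15941276445927
red 249 373 [40. 47.] [ 464.6 -220.5  115. ]
red 328 194 [23. 23.] [574.5 -17.5 115. ]
yellow 330 147 [24. 24.] [581.   29.3 115. ]
green 336 356 [52. 34.] [ 567.2 -210.5  115. ]
green 332 96 [23. 23.] [587.3  75.5 115. ]
blue 325 238 [23. 20.] [567.8 -64.3 115. ]
red 428 238 [ 448.2 -339.6   22. ] [19. 37.] 86.8201675415039
yellow 233 245 [410.7 320.7  22. ] [38. 21.] 7.125016689300537
yellow 357 252 [397.1 -99.   22. ] [21. 16.] 90.0
yellow 322 192 [595.4  23.7  22. ] [7. 5.] 90.0
green 421 199 [ 579.9 -316.1   22. ] [37. 19.] 5.19442892074585
green 308 190 [601.3  71.7  22. ] [6. 6.] 45.0
blue 127 224 [471.5 683.7  22. ] [36. 18.] 18.43494987487793
blue 240 190 [597.7 304.6  22. ] [18. 35.] 90.0
blue 44 416 [-161.8  914.9   22. ] [59.  6.] 1.7357046604156494
```

View pics/w9.png

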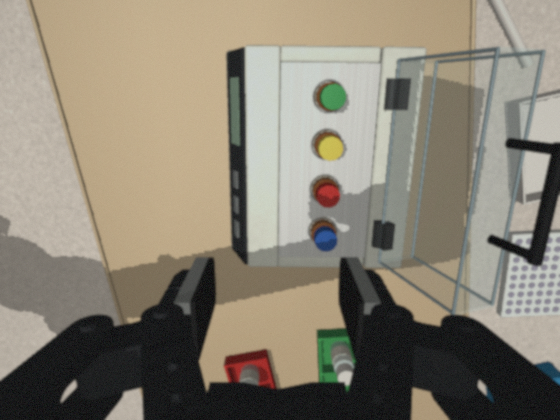

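The hood now stands open past vertical at the right, with handle at (545,200). The caps are at (333,96), (330,147), (328,194) and (325,238). Next is the red vial.

Run:
```python
from h import *
plan([(572.5,-17.5,150,-7.4),(572.5,-17.5,84,-7.4)],step=40)
```

```text
-> 572.5 -17.5 150 -7.4 rows 5
   -0.010 0.020 0.071 0.000 -0.000 0.000; -0.019 0.039 0.141 0.000 -0.000 0.000; -0.029 0.059 0.212 0.001 -0.000 0.000; -0.038 0.078 0.283 0.001 -0.000 0.000; -0.048 0.098 0.354 0.001 -0.000 0.000
-> 572.5 -17.5 84 -7.4 rows 2
   0.000 0.000 0.066 -0.000 0.000 0.000; 0.000 0.000 0.132 -0.000 0.000 0.000
```

jog_arm(
  series="-0.01 0.02 0.07 0 0 0; -0.02 0.04 0.14 0 0 0; -0.03 0.06 0.21 0 0 0; -0.038 0.078 0.28 0 0 0; -0.048 0.098 0.354 0 0 0",
)

```text
clock: 9.1
position: [573.1, -17.4, 147.4]
eef_rot: [[0.128, 0.992, 0.0], [0.992, -0.128, 0.001], [0.001, 0.0, -1.0]]
force: [1.5, -0.8, 0.1]
grip_width: 51.2
finger_force: 0.0
```

jog_arm(
  series="0 0 0 0 0 0; 0 0 0 0 0 0",
)

```text
clock: 9.27
position: [570.8, -17.4, 146.9]
eef_rot: [[0.129, 0.992, -0.006], [0.992, -0.129, 0.003], [0.002, -0.006, -1.0]]
force: [0.2, 0.7, 0.4]
grip_width: 51.2
finger_force: 0.0
```

Run:
```python
from h import *
s=robot.sense();print(s["position"],s["force"],s["grip_width"])
c=cam("wrist");cv2.imwrite("pics/w10.png",c["im"][:,:,::-1])
for col in H:
    for k in blobs(c,col,amin=100)[:4]:
        (u,v),wh,a=cv2.minAreaRect(k);print(col,round(u),round(v),np.round(wh),plane(c,(u,v),115).round(1))
```

```text
[570.84303639 -17.43035761 146.93278415] [0.21902397 0.68167222 0.36193463] 51.246080200267116
red 284 240 [49. 43.] [575.3 -16.8 115. ]
yellow 286 151 [49. 47.] [581.9  28.7 115. ]
green 287 45 [55. 50.] [588.4  75.1 115. ]
blue 283 318 [47. 40.] [569.4 -62.4 115. ]
```

View pics/w10.png

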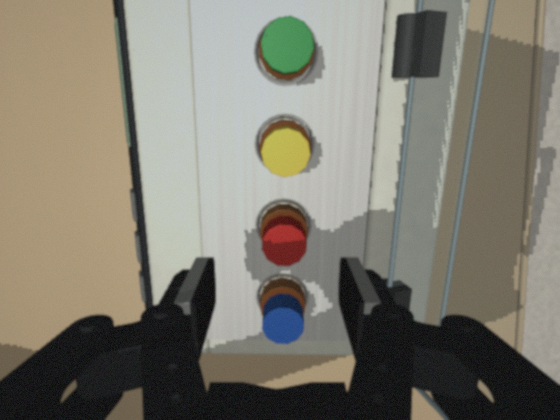

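jog_arm(
  series="0 0.003 0.04 0 0 0; 0 0.003 0.08 0 0 0; 0 0.003 0.11 0 0 0; 0 0.003 0.125 0 0 0; 0 0.003 0.13 0 0 0",
)

```text
clock: 9.73
position: [574.0, -17.2, 85.5]
eef_rot: [[0.128, 0.992, 0.002], [0.992, -0.128, -0.0], [0.0, 0.002, -1.0]]
force: [-0.2, 0.5, -0.2]
grip_width: 50.9
finger_force: 0.0
```

jog_arm(
  series="0 0 0 0 0 0; 0 0 0 0 0 0; 0 0 0 0 0 0; 0 0 0 0 0 0; 0 0 0 0 0 0",
  fingers=0,
  grip_force=25,
)

```text
clock: 10.15
position: [574.6, -17.5, 86.3]
eef_rot: [[0.128, 0.992, 0.003], [0.992, -0.128, -0.0], [0.0, 0.003, -1.0]]
force: [-0.1, 0.5, 7.2]
grip_width: 26.3
finger_force: 24.7
```

jog_arm(
  series="0 0 -0.02 0 0 0; 0 0 -0.06 0 0 0; 0 0 -0.1 0 0 0; 0 0 -0.14 0 0 0; 0 0 -0.15 0 0 0",
)

```text
clock: 10.57
position: [575.1, -17.6, 163.3]
eef_rot: [[0.128, 0.992, 0.006], [0.992, -0.128, -0.001], [-0.0, 0.006, -1.0]]
force: [0.8, 0.5, 0.3]
grip_width: 25.9
finger_force: 25.2
```

Run:
```python
from h import *
s=robot.sense();print(s["position"],s["force"],s["grip_width"],s["finger_force"])
c=cam("wrist")
for k in blobs(c,"red",amin=100)[:3]:
    (u,v),wh,a=cv2.minAreaRect(k);print(round(u),round(v),np.round(wh),plane(c,(u,v),s["position"][2]+28).round(1))
plan([(450,-368,160,-7.4)],step=32)
```

```text
[575.12096921 -17.563613   163.2940075 ] [0.81165122 0.46648455 0.25977774] 25.883301610789 25.172113180160522
276 302 [65. 74.] [576.2 -15.6 191.3]
-> 450 -368 160 -7.4 rows 12
   -0.061 -0.013 0.000 0.000 0.000 0.000; -0.121 -0.026 0.001 0.001 0.000 0.000; -0.182 -0.039 0.001 0.001 0.000 0.000; -0.242 -0.053 0.002 0.002 0.000 0.000; -0.303 -0.066 0.002 0.002 0.000 0.000
   -0.061 -0.013 0.000 0.000 0.000 0.000; -0.121 -0.026 0.001 0.001 0.000 0.000; -0.182 -0.039 0.001 0.001 0.000 0.000; -0.242 -0.053 0.002 0.002 0.000 0.000; -0.303 -0.066 0.002 0.002 0.000 0.000
   -0.061 -0.013 0.000 0.000 0.000 0.000; -0.121 -0.026 0.001 0.001 0.000 0.000
```

jog_arm(
  series="-0.04 -0.009 0 0 0 0; -0.1 -0.022 0 0 0 0; -0.16 -0.035 0 0 0 0; -0.22 -0.048 0 0 0 0; -0.28 -0.061 0 0 0 0",
)

```text
clock: 11.03
position: [523.5, -153.7, 158.2]
eef_rot: [[0.128, 0.992, -0.002], [0.992, -0.128, 0.0], [0.0, -0.002, -1.0]]
force: [0.2, 0.4, -0.8]
grip_width: 26.4
finger_force: 25.2
```

jog_arm(
  series="-0.06 -0.013 0 0 0 0; -0.12 -0.026 0 0 0 0; -0.18 -0.039 0 0 0 0; -0.24 -0.052 0 0 0 0; -0.3 -0.065 0 0 0 0",
)

```text
clock: 11.45
position: [472.0, -298.3, 158.2]
eef_rot: [[0.129, 0.992, -0.002], [0.992, -0.129, 0.001], [0.001, -0.002, -1.0]]
force: [0.4, -0.3, 0.6]
grip_width: 26.2
finger_force: 25.2
```

jog_arm(
  series="-0.05 -0.011 0 0 0 0; -0.1 -0.022 0 0 0 0; -0.13 -0.029 0 0 0 0; -0.147 -0.032 0 0 0 0; -0.147 -0.032 0 0 0 0",
)

```text
clock: 11.87
position: [446.4, -369.9, 158.2]
eef_rot: [[0.132, 0.991, -0.002], [0.991, -0.132, 0.0], [0.0, -0.002, -1.0]]
force: [0.1, 0.3, -1.2]
grip_width: 26.0
finger_force: 25.2
```

Run:
```python
from h import *
s=robot.sense();print(s["position"],s["force"],s["grip_width"])
c=cam("wrist")
for k in blobs(c,"red",amin=100)[:4]:
    (u,v),wh,a=cv2.minAreaRect(k);print(round(u),round(v),np.round(wh),round(a),cv2.boundingRect(k),[plane(c,p,22).round(0)[:2] for p in cv2.boxPoints(cv2.minAreaRect(k))])
for X in [(450,-368,22),(420,-396,22),(480,-396,22),(480,-340,22),(420,-340,22)]: print(X,np.round(proj(c,X)))
```

```text
[ 446.41857955 -369.89779148  158.15024416] [ 0.10044205  0.31045722 -1.21788824] 26.04052181492375
272 150 [163.  89.] 78 (212, 62, 116, 175) [array([ 411., -282.]), array([ 474., -278.]), array([ 488., -400.]), array([ 417., -407.])]
277 302 [73. 66.] 90 (244, 265, 67, 74) [array([ 412., -430.]), array([ 466., -437.]), array([ 459., -507.]), array([ 401., -500.])]
(450, -368, 22) [280. 188.]
(420, -396, 22) [248. 226.]
(480, -396, 22) [322. 217.]
(480, -340, 22) [315. 147.]
(420, -340, 22) [236. 158.]
```

jog_arm(
  series="0.002 0.003 0.05 0 0 0; 0.002 0.003 0.1 0 0 0; 0.002 0.003 0.15 0 0 0; 0.002 0.003 0.19 0 0 0; 0.002 0.003 0.21 0 0 0",
)

```text
clock: 12.33
position: [449.3, -363.8, 51.4]
eef_rot: [[0.125, 0.992, -0.003], [0.992, -0.125, 0.004], [0.003, -0.003, -1.0]]
force: [-0.0, 0.4, -0.5]
grip_width: 26.0
finger_force: 25.2
```

jog_arm(
  series="0 0 0.01 0 0 0; 0 0 0.018 0 0 0; 0 0 0.024 0 0 0; 0 0 0.028 0 0 0; 0 0 0.028 0 0 0",
)

```text
clock: 12.75
position: [450.2, -367.5, 40.9]
eef_rot: [[0.128, 0.992, 0.001], [0.992, -0.128, -0.001], [-0.001, 0.001, -1.0]]
force: [-0.8, 0.4, -0.5]
grip_width: 26.2
finger_force: 25.2
```

jog_arm(
  series="0 0 0.001 0 0 0; 0 0 0.002 0 0 0; 0 0 0.003 0 0 0; 0 0 0.004 0 0 0; 0 0 0.004 0 0 0",
)

```text
clock: 13.17
position: [449.7, -367.3, 38.4]
eef_rot: [[0.129, 0.992, 0.0], [0.992, -0.129, -0.0], [-0.0, 0.0, -1.0]]
force: [-0.4, -0.0, 0.0]
grip_width: 26.3
finger_force: 25.2
```

jog_arm(
  series="0 0 0.001 0 0 0; 0 0 0.002 0 0 0; 0 0 0.003 0 0 0; 0 0 0.003 0 0 0; 0 0 0.003 0 0 0",
)

```text
clock: 13.58
position: [449.7, -367.2, 36.8]
eef_rot: [[0.128, 0.992, -0.0], [0.992, -0.128, -0.0], [-0.0, -0.0, -1.0]]
force: [0.4, 0.3, -0.7]
grip_width: 26.5
finger_force: 25.2
```

jog_arm(
  series="0 0 0.001 0 0 0; 0 0 0.002 0 0 0; 0 0 0.002 0 0 0; 0 0 0.002 0 0 0",
)

```text
clock: 13.92
position: [449.8, -367.4, 36.4]
eef_rot: [[0.128, 0.992, 0.0], [0.992, -0.128, -0.0], [-0.0, 0.0, -1.0]]
force: [-2.1, -0.0, 4.6]
grip_width: 26.0
finger_force: 25.6
```

jog_arm(
  series="0 0 0 0 0 0; 0 0 0 0 0 0; 0 0 0 0 0 0; 0 0 0 0 0 0; 0 0 0 0 0 0",
  fingers=0.6,
)

```text
clock: 14.33
position: [449.7, -367.2, 35.6]
eef_rot: [[0.128, 0.992, -0.0], [0.992, -0.128, 0.0], [0.0, -0.0, -1.0]]
force: [-0.0, -0.4, 0.2]
grip_width: 51.4
finger_force: 0.0
```

jog_arm(
  series="0 0 -0.03 0 0 0; 0 0 -0.08 0 0 0; 0 0 -0.14 0 0 0; 0 0 -0.2 0 0 0; 0 0 -0.24 0 0 0",
)

```text
clock: 14.75
position: [450.7, -367.8, 158.8]
eef_rot: [[0.128, 0.992, 0.002], [0.992, -0.128, -0.002], [-0.002, 0.003, -1.0]]
force: [-0.1, 0.0, 0.0]
grip_width: 51.2
finger_force: 0.0
```

Run:
```python
from h import *
s=robot.sense();print(s["position"],s["force"],s["grip_width"])
c=cam("wrist")
for k in blobs(c,"red",amin=100)[:4]:
    (u,v),wh,a=cv2.minAreaRect(k);print(round(u),round(v),np.round(wh),plane(c,(u,v),65).round(0))
plan([(568.2,-63,152,-7.4)],step=38)
```

```text
[ 450.65665354 -367.78086869  158.77112999] [-0.05006039  0.02224372  0.02914422] 51.15842048127378
265 153 [162.  88.] [ 449. -331.   65.]
-> 568.2 -63 152 -7.4 rows 9
   0.071 0.017 0.002 0.001 0.001 0.000; 0.142 0.034 0.004 0.002 0.001 0.000; 0.212 0.050 0.006 0.002 0.002 0.000; 0.283 0.067 0.008 0.003 0.002 0.000; 0.354 0.084 0.010 0.004 0.003 0.000
   0.071 0.017 0.002 0.001 0.001 0.000; 0.142 0.034 0.004 0.002 0.001 0.000; 0.212 0.050 0.007 0.002 0.002 0.000; 0.283 0.067 0.009 0.003 0.002 0.000
```

jog_arm(
  series="0.071 0.017 0.002 0 0 0; 0.142 0.034 0.004 0 0 0; 0.212 0.05 0.006 0 0 0; 0.283 0.067 0.008 0 0 0; 0.354 0.084 0.01 0 0 0",
)

```text
clock: 15.22
position: [514.4, -195.6, 150.6]
eef_rot: [[0.129, 0.992, 0.0], [0.992, -0.129, -0.0], [-0.0, 0.0, -1.0]]
force: [0.4, -0.4, -0.8]
grip_width: 51.2
finger_force: 0.0
```

jog_arm(
  series="0.071 0.017 0.002 0 0 0; 0.142 0.034 0.004 0 0 0; 0.212 0.05 0.006 0 0 0; 0.283 0.067 0.008 0 0 0; 0.283 0.067 0.008 0 0 0",
)

```text
clock: 15.63
position: [567.3, -50.9, 147.0]
eef_rot: [[0.117, 0.993, 0.002], [0.993, -0.117, 0.006], [0.006, 0.001, -1.0]]
force: [0.1, 1.2, 0.5]
grip_width: 51.5
finger_force: 0.0
```

jog_arm(
  series="0 0 0 0 0 0; 0 0 0 0 0 0; 0 0 0 0 0 0",
)

```text
clock: 15.88
position: [565.1, -62.9, 146.5]
eef_rot: [[0.131, 0.991, -0.001], [0.991, -0.131, -0.001], [-0.001, -0.001, -1.0]]
force: [0.3, -0.4, 0.2]
grip_width: 51.3
finger_force: 0.0
```

Run:
```python
from h import *
s=robot.sense();print(s["position"],s["force"],s["grip_width"])
c=cam("wrist")
for col in ("yellow","green","blue"):
    for k in blobs(c,col,amin=100)[:4]:
        (u,v),wh,a=cv2.minAreaRect(k);print(col,round(u),round(v),np.round(wh),plane(c,(u,v),115).round(1))
```

```text
[565.11847662 -62.93155529 146.4556732 ] [ 0.34347668 -0.36242247  0.24234964] 51.29831045901654
yellow 285 49 [54. 54.] [581.5  27.7 115. ]
blue 282 244 [41. 48.] [569.  -64.1 115. ]
```

jog_arm(
  series="-0.001 0.006 0.04 0 0 0; -0.001 0.006 0.08 0 0 0; -0.001 0.006 0.105 0 0 0; -0.001 0.006 0.12 0 0 0; -0.001 0.006 0.12 0 0 0",
)

```text
clock: 16.35
position: [567.0, -62.8, 85.0]
eef_rot: [[0.13, 0.992, -0.003], [0.992, -0.13, 0.0], [-0.0, -0.003, -1.0]]
force: [-0.7, 0.1, 0.2]
grip_width: 51.4
finger_force: 0.0
```

jog_arm(
  series="0 0 0 0 0 0; 0 0 0 0 0 0; 0 0 0 0 0 0; 0 0 0 0 0 0; 0 0 0 0 0 0",
  fingers=0,
)

```text
clock: 16.77
position: [569.3, -62.0, 87.9]
eef_rot: [[0.128, 0.992, 0.002], [0.992, -0.128, -0.001], [-0.0, 0.002, -1.0]]
force: [0.4, 0.1, 2.6]
grip_width: 26.3
finger_force: 24.8
```

jog_arm(
  series="0 0 -0.02 0 0 0; 0 0 -0.06 0 0 0; 0 0 -0.1 0 0 0; 0 0 -0.14 0 0 0; 0 0 -0.15 0 0 0",
)

```text
clock: 17.18
position: [570.4, -61.8, 165.8]
eef_rot: [[0.128, 0.992, 0.006], [0.992, -0.128, -0.001], [-0.0, 0.006, -1.0]]
force: [1.3, -0.9, -0.1]
grip_width: 26.3
finger_force: 25.0
```

Run:
```python
from h import *
s=robot.sense();print(s["position"],s["force"],s["grip_width"])
plan([(595,276,162,-7.4)],step=32)
t=cam("top")
for k in blobs(t,"red",amin=10)[:2]:
    print(cv2.minAreaRect(k))
```

```text
[570.42943759 -61.80006939 165.78500615] [ 1.33333663 -0.88736828 -0.07195667] 26.292869035625234
-> 595 276 162 -7.4 rows 11
   0.061 -0.003 0.001 0.000 0.000 0.000; 0.123 -0.007 0.001 0.001 0.000 0.000; 0.184 -0.010 0.002 0.001 0.000 0.000; 0.246 -0.014 0.003 0.002 0.000 0.000; 0.307 -0.017 0.003 0.002 0.000 0.000
   0.061 -0.003 0.001 0.000 0.000 0.000; 0.123 -0.007 0.001 0.001 0.000 0.000; 0.184 -0.010 0.002 0.001 0.000 0.000; 0.246 -0.014 0.003 0.002 0.000 0.000; 0.307 -0.017 0.003 0.002 0.000 0.000
   0.061 -0.003 0.001 0.000 0.000 0.000
((428.30303955078125, 237.95538330078125), (18.804336547851562, 36.99850082397461), 86.8201675415039)
```

jog_arm(
  series="0.04 -0.002 0 0 0 0; 0.1 -0.005 0 0 0 0; 0.16 -0.009 0 0 0 0; 0.22 -0.012 0 0 0 0; 0.28 -0.015 0 0 0 0",
)

```text
clock: 17.65
position: [578.2, 78.9, 160.7]
eef_rot: [[0.129, 0.992, -0.002], [0.992, -0.129, -0.0], [-0.001, -0.002, -1.0]]
force: [0.8, 0.5, -0.7]
grip_width: 25.7
finger_force: 25.0
```

jog_arm(
  series="0.06 -0.003 0 0 0 0; 0.12 -0.007 0 0 0 0; 0.18 -0.01 0 0 0 0; 0.24 -0.014 0 0 0 0; 0.29 -0.017 0 0 0 0",
)

```text
clock: 18.07
position: [588.1, 225.1, 160.5]
eef_rot: [[0.127, 0.992, -0.002], [0.992, -0.127, 0.0], [0.0, -0.002, -1.0]]
force: [-0.1, 0.4, -0.3]
grip_width: 26.1
finger_force: 25.0
```

jog_arm(
  series="0.04 -0.002 0 0 0 0; 0.075 -0.004 0 0 0 0; 0.1 -0.006 0 0 0 0; 0.105 -0.006 0 0 0 0; 0.105 -0.006 0 0 0 0",
)

```text
clock: 18.48
position: [592.3, 275.7, 161.0]
eef_rot: [[0.127, 0.992, -0.001], [0.992, -0.127, -0.0], [-0.001, -0.001, -1.0]]
force: [0.4, 0.0, -0.3]
grip_width: 25.7
finger_force: 25.0
```

jog_arm(
  series="0 0 0 0 0 0; 0 0 0 0 0 0; 0 0 0 0 0 0",
)

```text
clock: 18.73
position: [593.5, 273.4, 161.7]
eef_rot: [[0.131, 0.991, 0.0], [0.991, -0.131, -0.001], [-0.001, 0.0, -1.0]]
force: [-0.7, 0.4, -0.6]
grip_width: 25.9
finger_force: 25.0
```

```bash
cat >> h.py <<'E'
def tray(col):
    s=robot.sense();print(s["position"],s["force"],s["grip_width"]);c=cam("wrist")
    for k in blobs(c,col,amin=100)[:4]:
        (u,v),wh,a=cv2.minAreaRect(k);print(round(u),round(v),np.round(wh),round(a),[plane(c,p,22).round(0)[:2] for p in cv2.boxPoints(cv2.minAreaRect(k))])
E
python3 -c "
from h import *
tray('blue')"
```

```text
[593.48404774 273.43832436 161.72111496] [-0.68598553  0.43574799 -0.64079801] 25.892132905928776
275 143 [161.  87.] 84 [array([568., 368.]), array([631., 366.]), array([631., 244.]), array([561., 245.])]
280 308 [71. 61.] 90 [array([562., 205.]), array([613., 198.]), array([606., 128.]), array([551., 135.])]
```

jog_arm(
  series="0.007 0.006 0.05 0 0 0; 0.007 0.006 0.1 0 0 0; 0.007 0.006 0.15 0 0 0; 0.007 0.006 0.19 0 0 0; 0.007 0.006 0.21 0 0 0",
)

```text
clock: 19.2
position: [595.1, 276.3, 53.8]
eef_rot: [[0.129, 0.992, -0.004], [0.992, -0.129, -0.002], [-0.003, -0.003, -1.0]]
force: [0.5, 0.3, -1.1]
grip_width: 26.4
finger_force: 25.0
```

jog_arm(
  series="0 0 0.01 0 0 0; 0 0 0.02 0 0 0; 0 0 0.028 0 0 0; 0 0 0.03 0 0 0; 0 0 0.03 0 0 0",
)

```text
clock: 19.62
position: [596.8, 278.4, 42.5]
eef_rot: [[0.129, 0.992, 0.001], [0.992, -0.129, 0.0], [0.0, 0.001, -1.0]]
force: [-0.7, -0.0, -0.5]
grip_width: 26.0
finger_force: 25.0
```

jog_arm(
  series="0 0 0.001 0 0 0; 0 0 0.002 0 0 0; 0 0 0.003 0 0 0; 0 0 0.004 0 0 0; 0 0 0.004 0 0 0",
)

```text
clock: 20.03
position: [596.4, 278.2, 39.8]
eef_rot: [[0.129, 0.992, 0.0], [0.992, -0.129, -0.0], [-0.0, 0.0, -1.0]]
force: [-0.3, -0.5, -0.1]
grip_width: 25.9
finger_force: 25.0
```

jog_arm(
  series="0 0 0.001 0 0 0; 0 0 0.002 0 0 0; 0 0 0.003 0 0 0; 0 0 0.003 0 0 0; 0 0 0.003 0 0 0",
)

```text
clock: 20.45
position: [596.3, 278.2, 38.2]
eef_rot: [[0.128, 0.992, -0.0], [0.992, -0.128, -0.0], [-0.0, -0.0, -1.0]]
force: [-0.4, -0.2, -0.4]
grip_width: 26.0
finger_force: 25.0
```

jog_arm(
  series="0 0 0.001 0 0 0; 0 0 0.002 0 0 0; 0 0 0.002 0 0 0; 0 0 0.002 0 0 0",
)

```text
clock: 20.78
position: [596.5, 278.6, 38.0]
eef_rot: [[0.128, 0.992, 0.001], [0.992, -0.128, 0.0], [0.0, 0.0, -1.0]]
force: [-1.6, 0.0, 3.7]
grip_width: 26.1
finger_force: 25.4
```

jog_arm(
  series="0 0 0 0 0 0; 0 0 0 0 0 0; 0 0 0 0 0 0; 0 0 0 0 0 0; 0 0 0 0 0 0",
  fingers=0.6,
)

```text
clock: 21.2
position: [596.3, 278.1, 37.0]
eef_rot: [[0.129, 0.992, -0.0], [0.992, -0.129, -0.0], [-0.0, -0.0, -1.0]]
force: [-0.6, -0.1, -0.0]
grip_width: 51.3
finger_force: 0.0
```

jog_arm(
  series="0 0 -0.03 0 0 0; 0 0 -0.08 0 0 0; 0 0 -0.14 0 0 0; 0 0 -0.2 0 0 0; 0 0 -0.24 0 0 0",
)

```text
clock: 21.62
position: [597.3, 279.2, 161.8]
eef_rot: [[0.128, 0.992, 0.004], [0.992, -0.128, 0.002], [0.002, 0.004, -1.0]]
force: [-0.1, 0.9, -0.1]
grip_width: 51.0
finger_force: 0.0
```

jog_arm(
  series="-0.06 0.004 0.002 0 0 0; -0.13 0.008 0.004 0 0 0; -0.2 0.013 0.006 0 0 0; -0.27 0.018 0.008 0 0 0; -0.34 0.023 0.01 0 0 0",
)

```text
clock: 22.03
position: [585.9, 106.9, 153.6]
eef_rot: [[0.128, 0.992, 0.001], [0.992, -0.128, -0.0], [-0.0, 0.001, -1.0]]
force: [0.4, -0.3, 1.4]
grip_width: 51.5
finger_force: 0.0
```

jog_arm(
  series="-0.06 0.004 0.002 0 0 0; -0.11 0.008 0.003 0 0 0; -0.15 0.01 0.004 0 0 0; -0.16 0.011 0.004 0 0 0; -0.16 0.011 0.004 0 0 0",
)

```text
clock: 22.45
position: [581.4, 26.3, 151.1]
eef_rot: [[0.132, 0.991, 0.001], [0.991, -0.132, -0.001], [-0.001, 0.001, -1.0]]
force: [-0.1, 0.1, -0.1]
grip_width: 51.3
finger_force: 0.0
```

jog_arm(
  series="0 0 0 0 0 0; 0 0 0 0 0 0; 0 0 0 0 0 0",
)

```text
clock: 22.7
position: [581.1, 30.6, 150.6]
eef_rot: [[0.125, 0.992, 0.0], [0.992, -0.125, 0.001], [0.001, 0.0, -1.0]]
force: [-0.9, 0.5, -0.0]
grip_width: 51.5
finger_force: 0.0
```

Run:
```python
from h import *
s=robot.sense();print(s["position"],s["force"],s["grip_width"])
c=cam("wrist")
for col in ("yellow","green"):
    for k in blobs(c,col,amin=100)[:4]:
        (u,v),wh,a=cv2.minAreaRect(k);print(col,round(u),round(v),np.round(wh),plane(c,(u,v),115).round(1))
```

```text
[581.12616361  30.58700936 150.58487947] [-0.92632054  0.53171993 -0.02048021] 51.52616736261293
yellow 276 240 [48. 43.] [581.9  30.6 115. ]
green 278 152 [45. 46.] [588.7  76.2 115. ]
```

jog_arm(
  series="0 0.001 0.04 0 0 0; 0 0.001 0.08 0 0 0; 0 0.001 0.11 0 0 0; 0 0.001 0.128 0 0 0; 0 0.001 0.128 0 0 0",
)

```text
clock: 23.17
position: [580.1, 28.9, 84.2]
eef_rot: [[0.127, 0.992, -0.004], [0.992, -0.127, 0.001], [0.0, -0.004, -1.0]]
force: [0.3, 0.4, -1.1]
grip_width: 51.2
finger_force: 0.0
```

jog_arm(
  series="0 0 0 0 0 0; 0 0 0 0 0 0; 0 0 0 0 0 0; 0 0 0 0 0 0; 0 0 0 0 0 0",
  fingers=0,
)

```text
clock: 23.58
position: [582.5, 28.3, 87.4]
eef_rot: [[0.128, 0.992, 0.002], [0.992, -0.128, -0.0], [0.0, 0.002, -1.0]]
force: [-1.6, -0.3, 2.8]
grip_width: 26.0
finger_force: 24.8
```

jog_arm(
  series="0 0 -0.02 0 0 0; 0 0 -0.06 0 0 0; 0 0 -0.1 0 0 0; 0 0 -0.14 0 0 0; 0 0 -0.15 0 0 0",
)

```text
clock: 24.0
position: [583.6, 28.4, 165.4]
eef_rot: [[0.128, 0.992, 0.006], [0.992, -0.128, -0.0], [0.0, 0.006, -1.0]]
force: [0.1, 1.2, 0.4]
grip_width: 26.2
finger_force: 24.9
```

jog_arm(
  series="0.03 -0.025 0 0 0 0; 0.07 -0.06 0 0 0 0; 0.12 -0.103 0 0 0 0; 0.17 -0.146 0 0 0 0; 0.22 -0.19 0 0 0 0",
)

```text
clock: 24.42
position: [499.8, 150.5, 160.5]
eef_rot: [[0.129, 0.992, -0.001], [0.992, -0.129, -0.0], [-0.001, -0.001, -1.0]]
force: [-0.0, 1.0, -0.1]
grip_width: 26.2
finger_force: 24.9
```

jog_arm(
  series="0.05 -0.044 0 0 0 0; 0.1 -0.087 0 0 0 0; 0.15 -0.13 0 0 0 0; 0.2 -0.172 0 0 0 0; 0.23 -0.199 0 0 0 0",
)

```text
clock: 24.83
position: [414.2, 279.4, 160.8]
eef_rot: [[0.125, 0.992, -0.001], [0.992, -0.125, 0.0], [0.0, -0.001, -1.0]]
force: [0.1, 0.2, 0.4]
grip_width: 26.1
finger_force: 24.9
```

jog_arm(
  series="0.015 -0.013 0 0 0 0; 0.025 -0.023 0 0 0 0; 0.027 -0.023 0 0 0 0; 0.027 -0.023 0 0 0 0; 0.027 -0.023 0 0 0 0",
)

```text
clock: 25.25
position: [409.0, 289.6, 161.0]
eef_rot: [[0.131, 0.991, -0.0], [0.991, -0.131, -0.001], [-0.001, -0.0, -1.0]]
force: [-0.3, -0.8, -0.1]
grip_width: 26.2
finger_force: 24.9
```

```bash
python3 -c "
from h import *
tray('yellow')"
```

```text
[408.99199152 289.5889804  160.98820885] [-0.31582817 -0.83896493 -0.12613636] 26.216724895741358
271 146 [163.  88.] 88 [array([384., 386.]), array([447., 380.]), array([439., 256.]), array([368., 262.])]
278 299 [73. 64.] 73 [array([366., 221.]), array([420., 232.]), array([431., 162.]), array([374., 150.])]
```

jog_arm(
  series="0.003 -0.004 0.05 0 0 0; 0.003 -0.004 0.1 0 0 0; 0.003 -0.004 0.15 0 0 0; 0.003 -0.004 0.19 0 0 0; 0.003 -0.004 0.21 0 0 0",
)

```text
clock: 25.72
position: [405.5, 290.7, 53.6]
eef_rot: [[0.131, 0.991, -0.004], [0.991, -0.131, -0.002], [-0.003, -0.003, -1.0]]
force: [-0.7, -0.6, -1.0]
grip_width: 26.1
finger_force: 24.9
```

jog_arm(
  series="0 0 0.01 0 0 0; 0 0 0.02 0 0 0; 0 0 0.028 0 0 0; 0 0 0.03 0 0 0; 0 0 0.03 0 0 0",
)

```text
clock: 26.13
position: [406.6, 293.0, 41.8]
eef_rot: [[0.129, 0.992, 0.001], [0.992, -0.129, 0.0], [0.0, 0.001, -1.0]]
force: [-0.4, -0.1, -1.1]
grip_width: 26.0
finger_force: 24.9
```

jog_arm(
  series="0 0 0.001 0 0 0; 0 0 0.002 0 0 0; 0 0 0.003 0 0 0; 0 0 0.004 0 0 0; 0 0 0.004 0 0 0",
)

```text
clock: 26.55
position: [406.2, 292.8, 39.3]
eef_rot: [[0.128, 0.992, 0.0], [0.992, -0.128, -0.0], [-0.0, 0.0, -1.0]]
force: [0.6, -0.2, -0.2]
grip_width: 26.2
finger_force: 24.9
```

jog_arm(
  series="0 0 0.001 0 0 0; 0 0 0.002 0 0 0; 0 0 0.003 0 0 0; 0 0 0.003 0 0 0; 0 0 0.003 0 0 0",
)

```text
clock: 26.97
position: [406.1, 292.8, 37.7]
eef_rot: [[0.128, 0.992, -0.0], [0.992, -0.128, -0.0], [-0.0, -0.0, -1.0]]
force: [0.3, -0.7, -0.5]
grip_width: 25.8
finger_force: 24.9
```

jog_arm(
  series="0 0 0.001 0 0 0; 0 0 0.002 0 0 0; 0 0 0.002 0 0 0; 0 0 0.002 0 0 0",
)

```text
clock: 27.3
position: [406.3, 293.3, 37.3]
eef_rot: [[0.128, 0.992, 0.0], [0.992, -0.128, 0.0], [0.0, 0.0, -1.0]]
force: [-1.3, -0.4, 4.3]
grip_width: 26.0
finger_force: 25.5
```

jog_arm(
  series="0 0 0 0 0 0; 0 0 0 0 0 0; 0 0 0 0 0 0; 0 0 0 0 0 0; 0 0 0 0 0 0",
  fingers=0.6,
)

```text
clock: 27.72
position: [406.1, 292.7, 36.6]
eef_rot: [[0.129, 0.992, -0.0], [0.992, -0.129, -0.0], [-0.0, -0.0, -1.0]]
force: [0.1, 0.3, -0.2]
grip_width: 51.2
finger_force: 0.0
```

jog_arm(
  series="0 0 -0.03 0 0 0; 0 0 -0.08 0 0 0; 0 0 -0.14 0 0 0; 0 0 -0.2 0 0 0; 0 0 -0.24 0 0 0",
)

```text
clock: 28.13
position: [406.7, 293.6, 159.3]
eef_rot: [[0.128, 0.992, 0.002], [0.992, -0.128, 0.001], [0.001, 0.002, -1.0]]
force: [1.3, -0.8, 0.2]
grip_width: 51.5
finger_force: 0.0
```

jog_arm(
  series="-0.04 0.043 0 0 0 0; -0.09 0.098 0 0 0 0; -0.14 0.152 0 0 0 0; -0.19 0.206 0 0 0 0; -0.24 0.26 0 0 0 0",
)

```text
clock: 28.55
position: [520.6, 155.5, 156.9]
eef_rot: [[0.128, 0.992, 0.001], [0.992, -0.128, -0.001], [-0.001, 0.001, -1.0]]
force: [0.8, 0.3, -0.5]
grip_width: 51.0
finger_force: 0.0
```

jog_arm(
  series="-0.05 0.055 0.004 0 0 0; -0.1 0.109 0.008 0 0 0; -0.13 0.141 0.012 0 0 0; -0.144 0.157 0.014 0 0 0; -0.144 0.157 0.014 0 0 0",
)

```text
clock: 28.97
position: [589.2, 73.0, 148.9]
eef_rot: [[0.133, 0.991, -0.001], [0.991, -0.133, -0.0], [-0.0, -0.001, -1.0]]
force: [0.2, -0.4, -0.6]
grip_width: 50.8
finger_force: 0.0
```

jog_arm(
  series="0 0 0 0 0 0; 0 0 0 0 0 0; 0 0 0 0 0 0",
)

```text
clock: 29.22
position: [587.3, 78.1, 150.2]
eef_rot: [[0.125, 0.992, 0.0], [0.992, -0.125, 0.0], [0.0, 0.0, -1.0]]
force: [-0.8, -0.1, 0.1]
grip_width: 51.1
finger_force: 0.0
```

Run:
```python
from h import *
s=robot.sense();print(s["position"],s["force"],s["grip_width"])
c=cam("wrist")
for col in ("green",):
    for k in blobs(c,col,amin=100)[:4]:
        (u,v),wh,a=cv2.minAreaRect(k);print(col,round(u),round(v),np.round(wh),plane(c,(u,v),115).round(1))
```

```text
[587.28131394  78.13138633 150.19888986] [-0.84018168 -0.0868396   0.09131894] 51.1074007254061
green 278 240 [47. 41.] [588.8  78.3 115. ]
```

jog_arm(
  series="0 0.001 0.04 0 0 0; 0 0.001 0.08 0 0 0; 0 0.001 0.11 0 0 0; 0 0.001 0.127 0 0 0; 0 0.001 0.127 0 0 0",
)

```text
clock: 29.68
position: [587.0, 76.1, 84.6]
eef_rot: [[0.127, 0.992, -0.003], [0.992, -0.127, -0.0], [-0.001, -0.003, -1.0]]
force: [-0.9, -0.2, 0.4]
grip_width: 50.8
finger_force: 0.0
```

jog_arm(
  series="0 0 0 0 0 0; 0 0 0 0 0 0; 0 0 0 0 0 0; 0 0 0 0 0 0; 0 0 0 0 0 0",
  fingers=0,
)

```text
clock: 30.1
position: [589.6, 75.9, 87.6]
eef_rot: [[0.128, 0.992, 0.002], [0.992, -0.128, 0.0], [0.0, 0.002, -1.0]]
force: [-1.2, 0.7, 4.4]
grip_width: 26.1
finger_force: 24.9
```

jog_arm(
  series="0 0 -0.02 0 0 0; 0 0 -0.06 0 0 0; 0 0 -0.1 0 0 0; 0 0 -0.14 0 0 0; 0 0 -0.15 0 0 0",
)

```text
clock: 30.52
position: [590.7, 76.0, 165.2]
eef_rot: [[0.129, 0.992, 0.006], [0.992, -0.129, 0.0], [0.001, 0.006, -1.0]]
force: [0.6, -0.5, -0.2]
grip_width: 25.8
finger_force: 24.8
```

jog_arm(
  series="-0.04 0.004 0 0 0 0; -0.1 0.011 0 0 0 0; -0.165 0.018 0 0 0 0; -0.23 0.025 0 0 0 0; -0.295 0.032 0 0 0 0",
)

```text
clock: 30.93
position: [585.2, -74.3, 160.9]
eef_rot: [[0.128, 0.992, -0.0], [0.992, -0.128, -0.0], [-0.0, -0.0, -1.0]]
force: [0.5, -0.0, 0.4]
grip_width: 26.4
finger_force: 24.8
```

jog_arm(
  series="-0.065 0.007 0 0 0 0; -0.13 0.014 0 0 0 0; -0.195 0.021 0 0 0 0; -0.26 0.028 0 0 0 0; -0.325 0.035 0 0 0 0",
)

```text
clock: 31.35
position: [581.5, -237.9, 160.8]
eef_rot: [[0.129, 0.992, -0.001], [0.992, -0.129, -0.0], [-0.0, -0.001, -1.0]]
force: [0.5, 0.2, 0.3]
grip_width: 26.1
finger_force: 24.8
```

jog_arm(
  series="-0.06 0.006 0 0 0 0; -0.12 0.012 0 0 0 0; -0.17 0.018 0 0 0 0; -0.2 0.021 0 0 0 0; -0.214 0.022 0 0 0 0",
)

```text
clock: 31.77
position: [578.0, -346.9, 160.4]
eef_rot: [[0.132, 0.991, -0.001], [0.991, -0.132, -0.0], [-0.001, -0.001, -1.0]]
force: [-0.6, -0.3, 0.2]
grip_width: 26.0
finger_force: 24.8
```

jog_arm(
  series="0 0 0 0 0 0; 0 0 0 0 0 0; 0 0 0 0 0 0",
)

```text
clock: 32.02
position: [580.2, -340.9, 161.4]
eef_rot: [[0.125, 0.992, 0.0], [0.992, -0.125, 0.001], [0.001, 0.0, -1.0]]
force: [0.4, 0.0, -1.3]
grip_width: 26.3
finger_force: 24.8
```

```bash
python3 -c "
from h import *
tray('green')"
```

```text
[ 580.16383002 -340.87767345  161.43365966] [ 0.39370639  0.0426687  -1.30345456] 26.329691500438205
271 157 [156.  84.] 86 [array([ 553., -255.]), array([ 614., -259.]), array([ 611., -380.]), array([ 542., -377.])]
279 298 [71. 62.] 81 [array([ 544., -405.]), array([ 597., -402.]), array([ 600., -471.]), array([ 544., -474.])]
```

jog_arm(
  series="-0.006 -0.002 0.05 0 0 0; -0.006 -0.002 0.1 0 0 0; -0.006 -0.002 0.15 0 0 0; -0.006 -0.002 0.19 0 0 0; -0.006 -0.002 0.21 0 0 0",
)

```text
clock: 32.48
position: [576.8, -344.0, 53.5]
eef_rot: [[0.126, 0.992, -0.003], [0.992, -0.126, 0.003], [0.002, -0.004, -1.0]]
force: [-0.2, 0.1, -1.5]
grip_width: 26.0
finger_force: 24.8
```

jog_arm(
  series="0 0 0.01 0 0 0; 0 0 0.02 0 0 0; 0 0 0.028 0 0 0; 0 0 0.03 0 0 0; 0 0 0.03 0 0 0",
)

```text
clock: 32.9
position: [578.4, -346.7, 42.1]
eef_rot: [[0.128, 0.992, 0.001], [0.992, -0.128, -0.001], [-0.001, 0.001, -1.0]]
force: [-0.3, -0.5, 0.4]
grip_width: 26.1
finger_force: 24.8
```

jog_arm(
  series="0 0 0.001 0 0 0; 0 0 0.002 0 0 0; 0 0 0.003 0 0 0; 0 0 0.004 0 0 0; 0 0 0.004 0 0 0",
)

```text
clock: 33.32
position: [577.9, -346.6, 39.3]
eef_rot: [[0.128, 0.992, 0.0], [0.992, -0.128, -0.0], [-0.0, 0.0, -1.0]]
force: [0.6, -0.5, -0.2]
grip_width: 26.3
finger_force: 24.8
```

jog_arm(
  series="0 0 0.001 0 0 0; 0 0 0.002 0 0 0; 0 0 0.003 0 0 0; 0 0 0.003 0 0 0; 0 0 0.003 0 0 0",
)

```text
clock: 33.73
position: [578.0, -346.5, 37.8]
eef_rot: [[0.128, 0.992, -0.0], [0.992, -0.128, -0.0], [-0.0, -0.0, -1.0]]
force: [0.3, -0.2, -0.2]
grip_width: 26.4
finger_force: 24.8
```

jog_arm(
  series="0 0 0.001 0 0 0; 0 0 0.002 0 0 0; 0 0 0.002 0 0 0; 0 0 0.002 0 0 0",
)

```text
clock: 34.07
position: [578.0, -346.8, 37.6]
eef_rot: [[0.129, 0.992, 0.0], [0.992, -0.129, -0.001], [-0.001, 0.0, -1.0]]
force: [-2.2, 0.3, 5.3]
grip_width: 26.1
finger_force: 25.4
```

jog_arm(
  series="0 0 0 0 0 0; 0 0 0 0 0 0; 0 0 0 0 0 0; 0 0 0 0 0 0; 0 0 0 0 0 0",
  fingers=0.6,
)

```text
clock: 34.48
position: [577.9, -346.4, 36.5]
eef_rot: [[0.128, 0.992, -0.0], [0.992, -0.128, 0.0], [0.0, -0.0, -1.0]]
force: [-0.2, 0.8, 0.3]
grip_width: 51.2
finger_force: 0.0
```

jog_arm(
  series="0 0 -0.03 0 0 0; 0 0 -0.08 0 0 0; 0 0 -0.14 0 0 0; 0 0 -0.2 0 0 0; 0 0 -0.26 0 0 0",
)

```text
clock: 34.9
position: [578.0, -346.4, 169.4]
eef_rot: [[0.128, 0.992, 0.001], [0.992, -0.128, -0.0], [-0.0, 0.001, -1.0]]
force: [0.8, -1.0, -0.1]
grip_width: 51.1
finger_force: 0.0
```

jog_arm(
  series="0.04 -0.02 -0.03 0 0 0; 0.08 -0.05 -0.07 0 0 0; 0.13 -0.08 -0.11 0 0 0; 0.18 -0.11 -0.15 0 0 0; 0.23 -0.14 -0.19 0 0 0",
)

```text
clock: 35.32
position: [522.8, -222.0, 263.9]
eef_rot: [[0.128, 0.992, 0.001], [0.992, -0.128, -0.001], [-0.001, 0.001, -1.0]]
force: [0.4, -0.3, 0.5]
grip_width: 51.5
finger_force: 0.0
```

jog_arm(
  series="0.05 -0.02 0 0 0 0; 0.11 -0.04 0 0 0 0; 0.17 -0.06 0 0 0 0; 0.2 -0.08 0 0 0 0; 0.2 -0.08 0 0 0 0",
)

```text
clock: 35.73
position: [496.0, -113.7, 263.6]
eef_rot: [[0.121, 0.993, 0.001], [0.993, -0.121, -0.001], [-0.001, 0.001, -1.0]]
force: [0.4, -0.4, -0.9]
grip_width: 51.3
finger_force: 0.0
```

Run:
```python
from h import *
s=robot.sense();print(s["position"],s["force"])
c=cam("scene");t=cam("top")
def cr(c,X,n=26):
    u,v=map(int,proj(c,X));return cv2.resize(c["im"][max(0,v-n):v+n,u-n:u+n,::-1],(200,200),interpolation=cv2.INTER_CUBIC)
P=[(449,-340,30),(580,-316,30),(598,305,30),(411,321,30)]
a=np.hstack([cr(c,p) for p in P]);b=np.hstack([cr(t,p) for p in P])
h=np.hstack([cr(c,(640,0,120),50),cr(t,(640,0,120),50)]);h=np.hstack([h,np.zeros((200,400,3),np.uint8)])
cv2.imwrite("pics/fin.png",np.clip(np.vstack([a,b,h])*1.4,0,255).astype(np.uint8))
```

```text
[ 496.04171544 -113.74537503  263.60793284] [ 0.43044563 -0.39531506 -0.89022279]
```

View pics/fin.png

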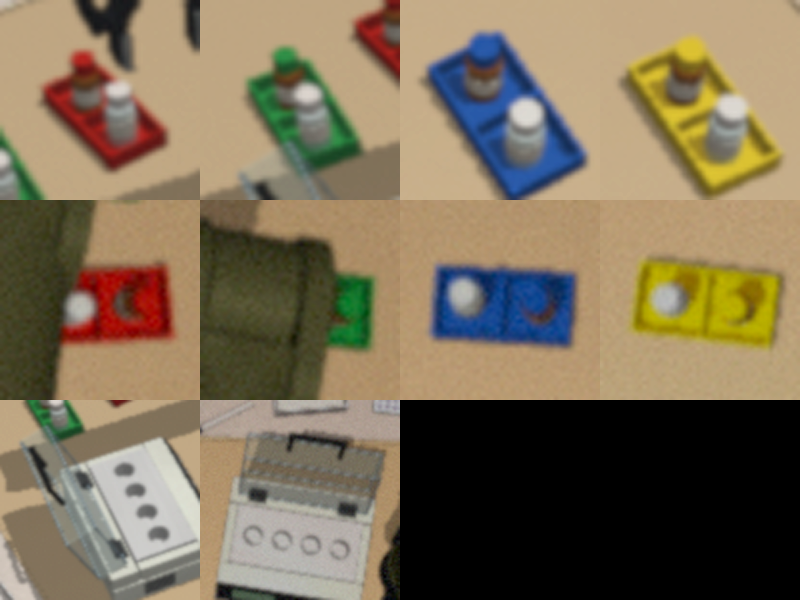

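All four vials stand upright in their colour-matched trays beside the blanks (top row, caps at about (85,65), (287,60), (485,50) and (690,55)). The hood is open past vertical and the block is empty.

```bash
python3 -c "
from workcell import robot
print(robot.finish_job())"
```

```text
the job is handed in; nothing more can be done
None
```

The job is handed in at about 36 s: the hood stands open past vertical, and the last pictures show all four vials upright in the empty compartments of their matching trays, next to the blanks.

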